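Hold capacitance tweezers at their marked gap round a bean

ROBOT

A 6-joint arm with a two-finger parallel gripper is mounted at the origin on a cart in front of the work surface, level with it; the furniture and walls round the work are solid. World frame = base frame: x ahead of the robot, y to its left, z up, the work surface at z = 0. Lengths are in m, angles in rad, forces in N, time in s.
With the tool pointing down it reaches from about 0.3 to 0.75 m from the base axis. Payload 8.5 kg.
Tool frame: the origin (TCP) lies between the finger pads; the fingertips stand 17 mm ahead of it and the grasp point (between the pads) lies 2 mm behind it; z points along the fingers, y is the direction in which the jaws open and shut (so a half turn about z gives the same grasp; the last joint's range is limited). The gripper opens to 85 mm and grips with 20 to 120 N. Pads are 22 mm wide; open, the fingers measure 114 mm over their backs; the gripper's body (76 mm by 85 mm) begins 54 mm behind the grasp point. The pads swing forward as they close: fully open they stand 13 mm farther back than shut.
Start: joints at [-1.365, 0.381, 1.297, -0, 1.464, -0.215], TCP at [0.225, -0.502, 0.248] pointing down, gripper open.
Joint ranges: [-3.11, 3.11], [-0.89, 2.33], [0.22, 2.48], [-1.42, 4.56], [0.17, 2.85], [-2.88, 2.88]. Speed limits (rad/s): [2.39, 2.39, 3.14, 3.14, 3.14, 3.14].

INTERFACE

Orientations are given as a unit quaternion [w, x, y, z].
In Python, from rig import env, viewer, order gives the robot as it stands. The module is installed in compiled form; this text tells all that it offers.
- The arm moves only by the tool servo_tool, never from a script. Its argument "steps" is a list of rows, each a list of 5 numbers: the shift along the tool's x, y, z in cm, then the turn about the tool's z in rad, then the finger opening in cm, from 0 to 8.54. In form: [[dx, dy, dz, yaw, jaw], ...]. A call has 1 to 10 rows; each row shifts and turns the commanded pose from where the row before left it, along the tool's axes as they then stand; what a row does not reach is not made up. A row lasts 1/8 s, in which the tool goes at most 62.5 mm and 10.7 degrees, less where a joint would pass 70% of its speed; a pose out of reach is approached as far as the arm can. A call is refused whole if a number of a shift passes 6.25 or a number of a turn 0.188, either way. A call with a gripper value outside its range is refused whole. The fingers move at their own pace and stop on an object; the grip force is fixed at half the most. Time passes only in rows, so rows that do not move let the fingers close. It gives the time, the measured TCP pose, the force and the opening at its end, in the units of the state.
- env.state(): the state, without advancing time (a new reading comes with each control period).
- viewer.snapshot(name): name is "scene" or "top" or "wrist"; returns (picture, depth): 400x640x3 uint8, red, green, blue; 400x640 float32, m along the optical axis (not along the pixel's ray), 0 where there is no reading.
- viewer.get_calibration(name): a dict with "vfov" (degrees; the focal length in pixels is half the picture's height over the tangent of half this angle, whatever the lens; pixels are square), "cx", "cy" (the principal point, pixels), "k1" (the pictures are not rectified: a ray, as slopes to the right and down, at radius r is drawn at 1 + k1 r^2 times it, then the intrinsics apply), "world_from_camera" (4x4, takes a point from camera to world coordinates). Camera axes: x right, y down, z forward; pixel columns grow to the right and rows downward; lengths in m; the calibration is good to about 2 mm. A picture is of the moment at which its call begins: read the wrist's pose just before it. get_calibration takes no time and is no camera call; for the wrist camera it gives the pose at the moment of the call.
- order.finish_job(): hands the job in, once; it reports no verdict.
The state is a dict: "t": time; "joint_pos": joint angles; "qd": joint speeds; "tau": joint torques, N m; "position": TCP position; "tcp_rot": TCP orientation; "contact_force": force on the tool from outside, world axes, zero at the start; "wrist_torque": the same for the moment, N m; "opening": finger opening in m.
Only numpy, scipy, OpenCV 4.12 (cv2) and the standard library are available. Lean on these libraries where they do the work, as an engineer would, in place of code of your own. Each camera call takes 0.05 s, during which the arm holds its last target. There are 200 camera calls.

TASK

Take the moisture of the red bean: lift the sprung capacitance tweezers off their rest and, with the arms still wide open and the tweezers level, bring the two round brass plates down on either side of the red bean, level with its middle. Then squeeze the arms until the red needle stands on the green mark of the cross scale (plates 20 mm apart) and keep that gap steady for the reading (a few seconds) without touching the bean; the program finishes while still holding the tweezers there. Leave the three bean mounts standing where they are.

Things in the scene. Friction and masses are not known exactly. Their poses are not given: they have to be found in the camera images.
- tweezers: Cordless sprung tweezers, 175 mm long, 58 g, loose, level on the rest. Origin midway between the two grey grip pads at mid-height, 52 mm above the worktop at the start. +x along them to the brass plates, +y across to the left arm, +z up. White heel housing x = -114 to -80, 18 wide, 16 high; from it two steel arms, 12 mm high, spring open (pivots x = -80, y = +-3).
- pad_left (a point): centre of the outer face of the left (+y) grey grip pad. The pads reach x = -15 to +15, 14 mm high; 45 mm over both when open, 30 mm at the mark, their faces then within 2 degrees of x. Squeeze here along y from above. Lift with the arms partly squeezed: 39 mm over the pads gives a gap of 34 mm.
- pad_right (a point): the same of the right (-y) pad. The arms spring open by themselves: each pad takes 2 N to start moving, 10 N at the mark. The gap closes 1.65 mm for each 1 mm closed at the pads.
- plate_left (a point): centre of the inner face of the left (+y) brass plate, at x = 52 mm of the tweezers: a disc of 20 mm diameter, about 6 mm thick with its backing. Its distance to plate_right is the gap: 44 mm open, 20 mm at the mark, 7 mm at the stop.
- plate_right (a point): centre of the inner face of the right (-y) brass plate, the same, facing the left one
- mark (a point): middle of the green mark (4 mm wide: gap 20 mm, +-2.5 mm) on the white cross scale. The scale bar lies over the arms at x = 24 to 31 mm, 9 mm above the tweezers' origin, fixed to the left arm; the red needle at its front edge (x = 33 mm) is on the right arm and runs along it.
- rest: grey bench rest, fixed. Origin on the worktop straight below the tweezers' origin at the start, same axes. Base plate x = -120 to +38 mm, 58 wide, 8 high; heel cradle x = -120 to -86, up to 52 mm; fork under the arms x = 24.5 to 31.5, 58 wide, ends up to 50 mm. Otherwise free round the grip pads. The tweezers lift straight up out of it.
- bean_red: mount of the dark red bean, loose, 300 g: round dark steel foot, 52 mm diameter, 13 high; thin post, dark collet (12 mm diameter) to 48 mm height, claws to 53 mm; the bean, 11 mm thick, stands upright from 50 to 70 mm. Origin under the centre of the foot, z up. Its place among the three mounts varies.
- red_mid (a point): middle of the red bean, 60 mm above the worktop
- bean_white: the same mount with a cream-white bean; the mounts stand in a row, centres at least 90 mm apart
- white_mid (a point): middle of the white bean, 60 mm above the worktop
- bean_black: the same mount with a black bean
- black_mid (a point): middle of the black bean, 60 mm above the worktop
Things that resemble listed ones, but are neither listed nor needed, are in the scene too. Leave any purple look-alike of the bean_red alone.

How it is judged:
By the outcome, as a careful person would: the job done as asked, in the order asked, and still so for the second after the job is handed in, while the arm keeps its last pose, push and grip.
It also fails if it takes over 45 s, if anything falls off the work surface, if the arm or the gripper's body presses on something with over 40 N, if the wrist force passes 120 N, or if a joint passes its speed limit or range.

## Working session

There is one attempt and no reset: what is moved stays moved. The work goes in short steps, Python scripts to look and compute and a tool call to move; the robot and the scene stay as the last step left them, time stands still between calls to the robot, and variables do not carry over. Pictures are saved under pics/ and viewed, about 8 in all and at most 12, crops included, and the job is handed in when it is done.

Besides the shell and the picture viewer there is one more tool, called after "Request:" as name([rows], argument=value, ...), one row to a line, values as JSON. servo_tool: Moves the arm, as the interface text tells. Its arguments: {"type":"object","properties":{"steps":{"type":"array","items":{"type":"array","items":{"type":"number"}}}},"required":["steps"]}

```bash
mkdir -p pics; cat > h.py <<'E'
import numpy as np, cv2
from rig import env, viewer, order
def snap(n):
    c=viewer.get_calibration(n); im,d=viewer.snapshot(n); return im,d,c
def K(c,h=400):
    f=h/2/np.tan(np.radians(c["vfov"])/2); return f
def ray(c,u,v):
    f=K(c); x=(u-c["cx"])/f; y=(v-c["cy"])/f
    a,b=x,y
    for _ in range(20):
        s=1+c["k1"]*(a*a+b*b); a,b=x/s,y/s
    T=np.array(c["world_from_camera"]); return T[:3,3], T[:3,:3]@np.array([a,b,1.])
def onz(c,u,v,z):
    o,r=ray(c,u,v); return o+r*(z-o[2])/r[2]
def bydepth(c,u,v,d):
    o,r=ray(c,u,v); return o+r*d
def proj(c,p):
    T=np.linalg.inv(np.array(c["world_from_camera"])); q=T[:3,:3]@np.array(p)+T[:3,3]
    a,b=q[0]/q[2],q[1]/q[2]; s=1+c["k1"]*(a*a+b*b); f=K(c); return c["cx"]+f*a*s, c["cy"]+f*b*s
def save(n,im): cv2.imwrite("pics/"+n+".png",im[:,:,::-1])
E
python3 - <<'E'
from h import *
for n in ("scene","top"):
    im,d,c=snap(n); save(n+"0",im); np.savez(n+"0.npz",im=im,d=d); print(n,c)
print(env.state())
E
```

```text
scene {'vfov': 45.36543949836976, 'cx': 310.48967890424296, 'cy': 197.17384267692313, 'k1': -0.1256968380589619, 'world_from_camera': array([[-0.66882161, -0.54271292,  0.50807513,  0.0647278 ],
       [-0.74327323,  0.47444007, -0.47164767,  0.5053941 ],
       [ 0.01491808, -0.6930868 , -0.72069975,  0.73849036],
       [ 0.        ,  0.        ,  0.        ,  1.        ]])}
top {'vfov': 45.259924280538954, 'cx': 317.38142396721645, 'cy': 193.34082209697007, 'k1': -0.05535566567460995, 'world_from_camera': array([[ 0.0250759 , -0.99428344,  0.10378651,  0.42460837],
       [-0.99901915, -0.02871392, -0.03370836,  0.10409503],
       [ 0.03649578, -0.10283944, -0.99402822,  0.98969129],
       [ 0.        ,  0.        ,  0.        ,  1.        ]])}
{'t': 0.1, 'joint_pos': array([-1.36526019e+00,  3.81101824e-01,  1.29815626e+00, -2.74368382e-05,
        1.46360121e+00, -2.15295766e-01]), 'qd': array([-0.00039069, -0.0037113 , -0.00395164, -0.00070671, -0.00065461,
        0.00103881]), 'tau': array([ 3.28511233e-03, -4.49222803e+01, -2.31657636e+01, -2.12393920e-04,
        3.68703768e-03,  9.00329411e-06]), 'position': array([ 0.22462909, -0.50177159,  0.24779758]), 'tcp_rot': array([-6.33379735e-04,  9.77943617e-01,  2.08868095e-01, -1.05481052e-05]), 'contact_force': array([ 0.45477574, -0.25876367,  0.26548098]), 'wrist_torque': array([-0.02702253, -0.04829619,  0.00784384]), 'opening': 0.08562500204004454}
```

View pics/top0.png

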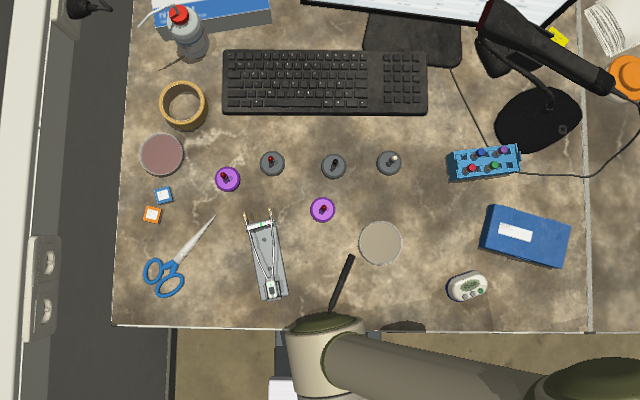

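View pics/scene0.png

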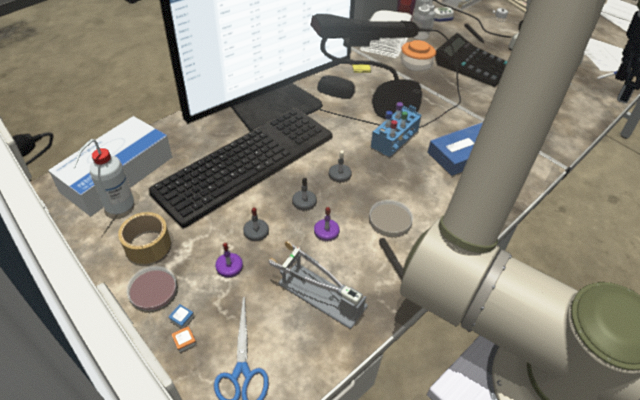

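The top view shows dark mounts at (272,163) red, (333,166) black and (388,163) white, with purple look-alikes at (227,179) and (322,210). The tweezers have their heel at about (270,290) and their plates at about (246,215) and (272,211). Next I'll take measurements and an enlarged crop.

```bash
python3 - <<'E'
from h import *
im=np.load("top0.npz")["im"]; sc=np.load("scene0.npz")["im"]
ct=viewer.get_calibration("top"); cs=viewer.get_calibration("scene")
a=cv2.resize(im[145:305,205:305],None,fx=5,fy=5,interpolation=cv2.INTER_CUBIC)[:800]
b=cv2.resize(sc[200:330,210:370],None,fx=3.75,fy=3.75,interpolation=cv2.INTER_CUBIC)
a=cv2.resize(im[195:305,225:295],None,fx=5.4,fy=5.4,interpolation=cv2.INTER_CUBIC)
save("a",a); save("b",b)
hsv=cv2.cvtColor(im,cv2.COLOR_RGB2HSV)
g=im.astype(int)
# feet: dark grey bluish
for (u,v) in ((272,163),(333,166),(388,163)):
    sub=g[v-15:v+16,u-15:u+16]; m=((sub.max(2)<115)&(sub.max(2)-sub.min(2)<20)).astype(np.uint8)
    n,l,s,ce=cv2.connectedComponentsWithStats(m); k=1+np.argmax(s[1:,4]); pts=cv2.findContours((l==k).astype(np.uint8),0,1)[0][0]
    (x,y),r=cv2.minEnclosingCircle(pts); U,V=x+u-15,y+v-15
    print(u,v,(U,V,r),s[k],onz(ct,U,V,.013), 'diam',2*r/K(ct)*.98)
# red beans, white heel
for nm,i,c in(("top",im,ct),("scene",sc,cs)):
    h=cv2.cvtColor(i,cv2.COLOR_RGB2HSV); m=(((h[:,:,0]<10)|(h[:,:,0]>172))&(h[:,:,1]>110)&(h[:,:,2]>50)).astype(np.uint8)
    n,l,s,ce=cv2.connectedComponentsWithStats(m)
    for k in range(1,n):
        if s[k,4]>8: print(nm,"red",s[k],ce[k],onz(c,*ce[k],.06))
    m=((h[:,:,0]>40)&(h[:,:,0]<85)&(h[:,:,1]>70)).astype(np.uint8)
    n,l,s,ce=cv2.connectedComponentsWithStats(m)
    for k in range(1,n):
        if 1<s[k,4]<100 : print(nm,"green",s[k],ce[k],onz(c,*ce[k],.061))
E
```

```text
272 163 (271.75, 163.0625, 12.59737777709961) [  3   3  25  25 182] [0.58643195 0.16637533 0.013     ] diam 0.05146482785245815
333 166 (332.95394706726074, 166.16776275634766, 13.167943954467773) [  3   2  26  27 209] [0.58385355 0.04025365 0.013     ] diam 0.053795796298134815
388 163 (388.30645179748535, 162.62903213500977, 12.9779691696167) [  3   3  26  25 364] [ 0.5949165  -0.07469675  0.013     ] diam 0.05301968084207207
top red [169   5  20  20 287] [178.82926829  14.82926829] [0.87805235 0.36328907 0.06      ]
top red [268 156   5   6  22] [270.         158.36363636] [0.58785273 0.16712978 0.06      ]
top red [467 164   9   8  55] [471.10909091 167.50909091] [ 0.58235576 -0.23302884  0.06      ]
top red [221 173   5   5  19] [222.94736842 174.78947368] [0.55267564 0.25744058 0.06      ]
top red [322 205   4   6  18] [323.44444444 207.27777778] [0.49477979 0.06009136 0.06      ]
top green [489 161  10   8  60] [493.71666667 164.63333333] [ 0.58954495 -0.27913086  0.061     ]
top green [260 222   3   5   9] [260.77777778 224.11111111] [0.45879289 0.18027371 0.061     ]
top gre
[... 3508 characters left out ...]
scene green [186 115   2   2   3] [186.33333333 115.66666667] [0.93514955 0.10432531 0.061     ]
scene green [199 115   3   3   4] [199.75 116.  ] [0.91254585 0.08107649 0.061     ]
scene green [405 117   2   1   2] [405.5 117. ] [ 0.59023112 -0.2850318   0.061     ]
scene green [186 118   4   3   5] [187.2 119.2] [0.9217269  0.11011219 0.061     ]
scene green [ 32 143   2   2   2] [ 32.5 143.5] [1.08965255 0.42832492 0.061     ]
scene green [ 30 147   2   3   3] [ 30.66666667 148.        ] [1.07630965 0.43724882 0.061     ]
scene green [ 22 152   2   2   2] [ 22.5 152.5] [1.07396653 0.45773111 0.061     ]
scene green [290 254   4   4   8] [291.625 255.5  ] [0.45831246 0.18231451 0.061     ]
```

View pics/a.png

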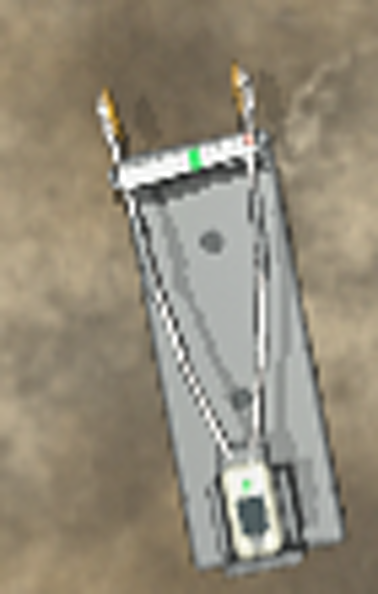

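View pics/b.png

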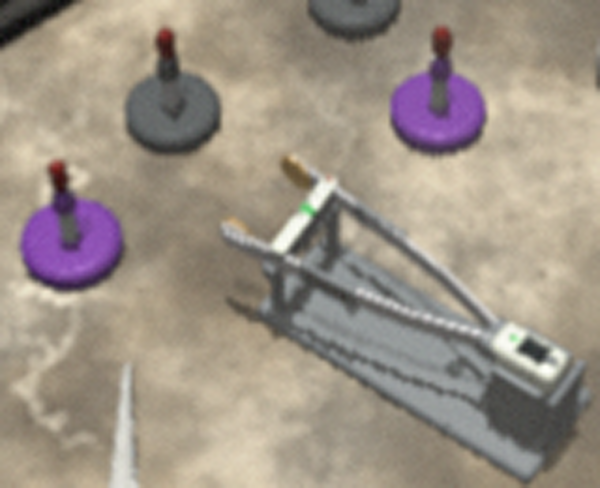

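The crops show the heel box centred at about (271.5,289.3), with the plate tips around (244,212) and (269,207). In the scene view the red bean on the dark foot stands between two purple ones. Next I'll get the rough axis, then move the wrist camera over it.

```bash
python3 - <<'E'
from h import *
ct=viewer.get_calibration("top")
P=lambda u,v,z:onz(ct,225+u/5.4-.5+.09,195+v/5.4-.5+.09,z)
heel=P(251,508,.06); L=P(105,92,.062);R=P(238,67,.062)
print(heel,L,R,np.linalg.norm(L-R)); m=(L+R)/2
print("len",np.linalg.norm(m-heel)," yaw",np.degrees(np.arctan2(*(m-heel)[1::-1])))
for a in [((345,540),(280,210)),((200,570),(140,260))]:
    p=P(*a[0],.008);q=P(*a[1],.008); print("edge",p,q,np.degrees(np.arctan2(*(q-p)[1::-1])))
d=(m-heel)[:2];d/=np.linalg.norm(d); print("origin",heel[:2]+.097*d)
e=env.state(); R=np.array(viewer.get_calibration("wrist")["world_from_camera"]); print(R, e['position'])
from scipy.spatial.transform import Rotation as Ro
q=e['tcp_rot']; print(Ro.from_quat([*q[1:],q[0]]).as_matrix())
E
```

```text
[0.3362724  0.15639068 0.06      ] [0.48192041 0.21330447 0.062     ] [0.49220926 0.16619195 0.062     ] 0.04822291520091319
len 0.15445091113152734  yaw 12.473797944629084
edge [0.320338  0.1239235 0.008    ] [0.44256311 0.15212216 0.008     ] 12.991439964537243
edge [0.30804022 0.17752057 0.008     ] [0.42241227 0.20403893 0.008     ] 13.05396338813426
origin [0.4309827  0.17734201]
[[ 0.40836043 -0.87014083 -0.27585631  0.29419249]
 [-0.91281993 -0.38967581 -0.12211688 -0.47119446]
 [-0.00123565  0.30167484 -0.95341007  0.37354406]
 [ 0.          0.          0.          1.        ]] [ 0.22462909 -0.50177159  0.24779758]
[[ 9.12748237e-01  4.08522428e-01 -2.85216542e-04]
 [ 4.08522454e-01 -9.12747435e-01  1.23441301e-03]
 [ 2.43954733e-04 -1.24322566e-03 -9.99999197e-01]]
```

Request:
servo_tool([
  [0,0,0,0.097,8.5],
  [0,0,0,0.097,8.5],
  [2.95,-5.12,0,0,8.5],
  [2.95,-5.12,0,0,8.5],
  [2.95,-5.12,0,0,8.5],
  [2.95,-5.12,0,0,8.5],
  [2.95,-5.12,0,0,8.5],
  [2.95,-5.12,0,0,8.5],
  [2.95,-5.12,0,0,8.5],
  [2.95,-5.12,0,0,8.5],
])

```text
t: 1.35
position: [0.3626, -0.048, 0.2484]
tcp_rot: [0.0, 0.994, 0.113, 0.0]
contact_force: [0.8, -0.8, -0.9]
opening: 0.085
```

Request:
servo_tool([
  [2.95,-5.12,0,0,8.5],
  [2.95,-5.12,0,0,8.5],
  [2.95,-5.12,0,0,8.5],
  [2.95,-5.12,0,0,8.5],
  [0,0,0,0,8.5],
  [0,0,0,0,8.5],
])

```text
t: 2.1
position: [0.4311, 0.176, 0.248]
tcp_rot: [0.0, 0.994, 0.113, -0.001]
contact_force: [-0.2, -0.3, 0.6]
opening: 0.0851
```

```bash
python3 - <<'E'
from h import *
im,d,c=snap("wrist"); save("w1",im); np.savez("w1.npz",im=im,d=d,T=c["world_from_camera"]); s=env.state(); print(s['t'],s['position'],s['tcp_rot'],s['contact_force'])
print(c)
E
```

```text
2.15 [0.43116288 0.17550979 0.24815421] [ 1.12786009e-04  9.93618988e-01  1.12788142e-01 -3.60043848e-04] [ 1.02283792 -0.27957672 -0.19938732]
{'vfov': 64.1709996130105, 'cx': 317.63162922389097, 'cy': 203.30734828693707, 'k1': 0.011474739219014967, 'world_from_camera': array([[ 2.25194127e-01, -9.28542314e-01, -2.95121630e-01,
         5.05528710e-01],
       [-9.74313882e-01, -2.14535891e-01, -6.84602875e-02,
         1.92672703e-01],
       [ 2.54092000e-04,  3.02957956e-01, -9.53003889e-01,
         3.73638494e-01],
       [ 0.00000000e+00,  0.00000000e+00,  0.00000000e+00,
         1.00000000e+00]])}
```

View pics/w1.png

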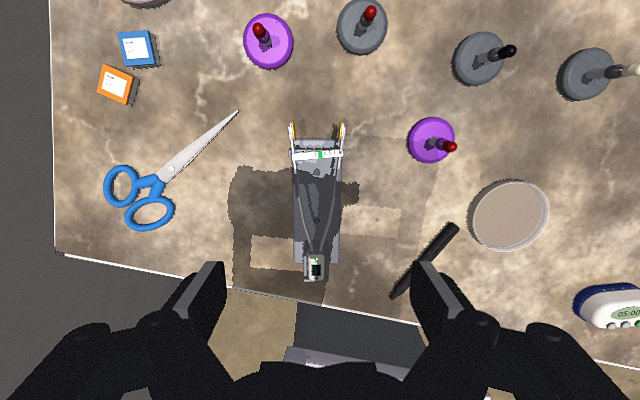

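The wrist view shows the tweezers nearly aligned with the image column: plates at (292,130) and (343,130), scale at (318,154), heel at (315,267). The red mount's foot is at (362,26). I'll enlarge it for exact corners.

```bash
python3 - <<'E'
from h import *
im=np.load("w1.npz")["im"]
a=cv2.resize(im[115:290,270:365],None,fx=3.4,fy=3.4,interpolation=cv2.INTER_CUBIC)
b=cv2.resize(im[115:165,280:355],None,fx=6,fy=6,interpolation=cv2.INTER_CUBIC)
o=np.zeros((600,800,3),np.uint8); o[:a.shape[0],:a.shape[1]]=a; o[:300,340:790]=b
save("w1z",o)
E
```

```text
(no output)
```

View pics/w1z.png

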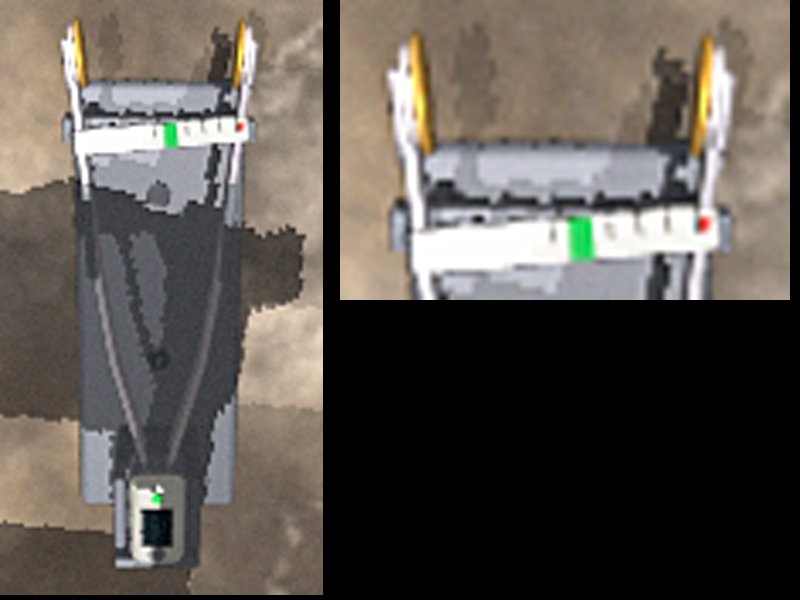

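```bash
python3 - <<'E'
from h import *
z=np.load("w1.npz"); c=viewer.get_calibration("wrist")
A=lambda u,v:(270+u/3.4-.35,115+v/3.4-.35); B=lambda u,v:(280+(u-340)/6-.4,115+v/6-.4)
pts={"heelrear":(A(158,563),.06),"heelfront":(A(158.5,477),.06),"plL":(B(423,95),.055),"plR":(B(706,95),.055),"mark":(B(582,240),.061),"needle":(B(705,225),.061),
"baseFL":(A(82,400),.008),"baseRL":(A(84,500),.008),"baseRR":(A(232,500),.008),"fork L":(B(390,225),.05),"fork R":(B(731,222),.05),
"tipL":(B(416,35),.052),"tipR":(B(710,38),.052)}
w={k:onz(c,*p,h) for k,(p,h) in pts.items()}
th=np.radians(13.0)
import itertools
heel=(w["heelrear"]+w["heelfront"])/2; pm=(w["plL"]+w["plR"])/2
d=pm-heel; print("yaw heel-plates",np.degrees(np.arctan2(d[1],d[0])),np.linalg.norm(d[:2]))
th=np.arctan2(d[1],d[0]); X=np.array([np.cos(th),np.sin(th)]);Y=np.array([-X[1],X[0]])
O=heel[:2]+.097*X; print("O",O)
for k,p in w.items(): r=p[:2]-O; print(k,p.round(4),"tw:",(1000*r@X).round(1),(1000*r@Y).round(1))
s=env.state(); print(s['position'])
# depth at some points
for k,(p,h) in pts.items():
  u,v=map(lambda t:int(round(t)),p); print(k,bydepth(c,u,v,z["d"][v,u])[2].round(4),end=' ')
E
```

```text
yaw heel-plates 12.558187742214088 0.14767393640969415
O [0.43015349 0.17560059]
heelrear [0.3202 0.1511 0.06  ] tw: -112.6 -0.0
heelfront [0.3507 0.1579 0.06  ] tw: -81.4 0.0
plL [0.4745 0.2091 0.055 ] tw: 50.5 23.0
plR [0.4848 0.1642 0.055 ] tw: 50.8 -23.0
mark [0.4582 0.1788 0.061 ] tw: 28.0 -3.0
needle [0.465  0.1598 0.061 ] tw: 30.6 -23.1
baseFL [0.3491 0.1863 0.008 ] tw: -76.8 28.1
baseRL [0.3095 0.1774 0.008 ] tw: -117.4 28.0
baseRR [0.3219 0.1232 0.008 ] tw: -117.0 -27.6
fork L [0.4517 0.2105 0.05  ] tw: 28.6 29.3
fork R [0.4651 0.1545 0.05  ] tw: 29.5 -28.2
tipL [0.4833 0.2123 0.052 ] tw: 59.8 24.2
tipR [0.4935 0.1655 0.052 ] tw: 59.7 -23.6
[0.43116288 0.17550979 0.24815421]
heelrear 0.0573 heelfront 0.0595 plL 0.0611 plR 0.0617 mark 0.0623 needle 0.0627 baseFL 0.0082 baseRL 0.0078 baseRR -0.0008 fork L 0.0477 fork R 0.0014 tipL 0.0524 tipR 0.0558
```

The measurements agree with the given geometry: heel −112.6/−81.4, plates ±23, base ±28. The tweezers' origin is at about (0.4305,0.1757), right under the TCP, with yaw about 12.8°. Going down.

Request:
servo_tool([
  [0,0,5,0,8.5],
  [0,0,5,0,8.5],
  [0,0,4,0,8.5],
  [0,0,3,0,8.5],
  [0,0,2,0,8.5],
  [0,0,1,0,8.5],
  [0,0,0,0,8.5],
  [0,0,0,0,8.5],
])

```text
t: 3.15
position: [0.4319, 0.176, 0.0491]
tcp_rot: [-0.0, 0.994, 0.113, 0.001]
contact_force: [0.2, 1.4, -0.1]
opening: 0.0848
```

Request:
servo_tool([
  [0,0,0,0,6],
  [0,0,0,0,4.9],
  [0,0,0,0,4.6],
  [0,0,0,0,4.3],
  [0,0,0,0,4.1],
  [0,0,0,0,3.9],
  [0,0,0,0,3.9],
  [0,0,0,0,3.9],
])

```text
t: 4.15
position: [0.432, 0.1764, 0.049]
tcp_rot: [-0.0, 0.994, 0.113, 0.001]
contact_force: [-0.2, 0.1, 7.5]
opening: 0.0394
```

```bash
python3 - <<'E'
from h import *
im,d,c=snap("wrist"); np.savez("w2.npz",im=im,d=d); save("w2",im); s=env.state(); print(s['t'],s['position'],s['tcp_rot'],s['contact_force'],s['wrist_torque'],s['opening'])
E
```

```text
4.2 [0.4319959  0.1763737  0.04899245] [-1.33703435e-05  9.93568395e-01  1.13229908e-01  9.11812356e-04] [-0.3800548   0.93527037  8.15039959] [ 0.02407881  0.01346341 -0.0258681 ] 0.03875836148730548
```

View pics/w2.png

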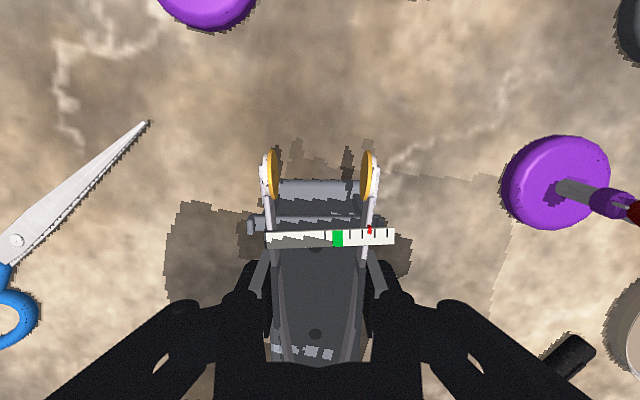

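The pads are gripped (39 mm over them) and the needle has moved toward the mark. The upward 8 N comes from the fingers' forward swing pressing down. Lifting straight up.

Request:
servo_tool([
  [0,0,-0.2,0,3.9],
  [0,0,-0.3,0,3.9],
  [0,0,-0.5,0,3.9],
  [0,0,-1,0,3.9],
  [0,0,-2,0,3.9],
  [0,0,-2,0,3.9],
  [0,0,-2,0,3.9],
  [0,0,0,0,3.9],
  [0,0,0,0,3.9],
  [0,0,0,0,3.9],
])

```text
t: 5.45
position: [0.4311, 0.1762, 0.1276]
tcp_rot: [0.0, 0.994, 0.113, -0.001]
contact_force: [-0.3, 0.2, -0.3]
opening: 0.0392
```

```bash
python3 - <<'E'
from h import *
im,d,c=snap("wrist"); np.savez("w3.npz",im=im,d=d); save("w3",im); s=env.state(); print(s['t'],s['position'],s['tcp_rot'],s['contact_force'],s['wrist_torque'],s['opening'])
sc,ds,cs=snap("scene"); np.savez("s3.npz",im=sc,d=ds)
o=np.zeros((560,800,3),np.uint8)
o[:400,:400]=cv2.resize(im[110:310,220:420],None,fx=2,fy=2,interpolation=cv2.INTER_CUBIC)
o[:400,400:]=cv2.resize(sc[180:340,230:390],(400,400),interpolation=cv2.INTER_CUBIC); save("c3",o)
E
```

```text
5.5 [0.43115746 0.17620891 0.12768088] [ 5.25175811e-06  9.93577998e-01  1.13147092e-01 -7.04666936e-04] [-0.03656205  0.54230595 -0.83718934] [ 0.02872998  0.04835118 -0.03955439] 0.03906018314097325
```

View pics/c3.png

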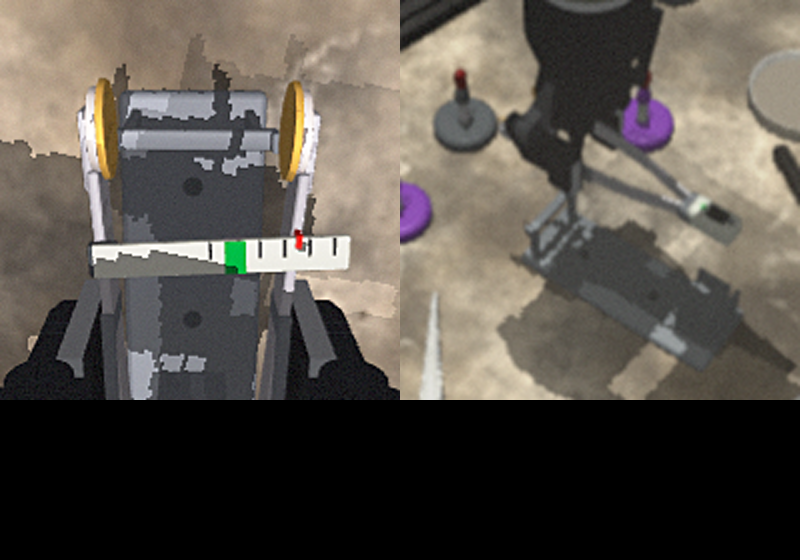

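The tweezers are lifted clear, with the needle about 3 ticks short of the mark. Next I'll measure how level they are, and the plate positions in the world frame, from depth.

```bash
cat > meas.py <<'E'
from h import *
def cloud(c,d,m):
    vs,us=np.nonzero(m&(d>0)); return np.array([bydepth(c,u,v,d[v,u]) for u,v in zip(us,vs)]),us,vs
def brass(im,d,c,box=(100,230,240,400)):
    h=cv2.cvtColor(im,cv2.COLOR_RGB2HSV); m=(h[:,:,0]>14)&(h[:,:,0]<30)&(h[:,:,1]>150)&(h[:,:,2]>90)
    k=np.zeros_like(m); k[box[0]:box[1],box[2]:box[3]]=1; m&=k
    n,l,s,ce=cv2.connectedComponentsWithStats(m.astype(np.uint8)); out=[]
    for i in np.argsort(-s[1:,4])[:2]+1:
        P,_,_=cloud(c,d,l==i); out.append((ce[i],s[i],P))
    return sorted(out,key=lambda t:t[0][0])
E
python3 - <<'E'
from meas import *
c=viewer.get_calibration("wrist"); z=np.load("w3.npz"); im,d=z["im"],z["d"]; s=env.state()
from scipy.spatial.transform import Rotation as Ro
q=s['tcp_rot']; R=Ro.from_quat([*q[1:],q[0]]).as_matrix(); p=s['position']
for ce,st,P in brass(im,d,c):
    print("brass",ce.round(1),st,"world med",np.median(P,0).round(4),"tool min/med/max mm",*(1000*((P-p)@R)[...,:].take(range(len(P)),0)).round(1).T.tolist().__class__([np.percentile((1000*(P-p)@R),k,axis=0).round(1) for k in(3,50,97)]))
g=im.astype(int); m=(im.min(2)>200); k=np.zeros_like(m);k[225:250,262:400]=1
P,_,_=cloud(c,d,m&k); print("scale tool",np.median(1000*(P-p)@R,0).round(1),np.percentile(1000*(P-p)@R,[5,95],axis=0).round(1))
c=viewer.get_calibration("scene"); z=np.load("s3.npz"); im,d=z["im"],z["d"]
u0,v0=230+int(310/2.5),180+int(215/2.5); m=np.zeros(d.shape,bool); m[v0-12:v0+12,u0-18:u0+18]=1
P,_,_=cloud(c,d,m); P=P[(P[:,2]>.1)]; L=1000*(P-p)@R; L=L[L[:,0]<-75]; print("heel n",len(L),np.percentile(L,[5,25,50,75,95],axis=0).round(1))
# slope of heel top
A=np.c_[L[:,:2],np.ones(len(L))]; t=L[:,2]<np.percentile(L[:,2],60); x=np.linalg.lstsq(A[t],L[t,2],rcond=None)[0]; print(x)
E
```

```text
brass [272.6 173.7] [267 149  12  50 396] world med [0.4767 0.2036 0.1357] tool min/med/max mm [ 41.5 -17.5 -13. ] [ 50.4 -16.3  -8. ] [ 58.3 -15.8   3.3]
brass [365.5 175.1] [360 151  12  50 386] world med [0.4842 0.1692 0.1358] tool min/med/max mm [ 41.3  17.8 -13.2] [50.  18.6 -8.1] [57.9 20.   2. ]
scale tool [ 26.7  14.3 -11.8] [[ 23.3 -17.3 -12.8]
 [ 29.2  28.8 -10.8]]
heel n 329 [[-114.3  -11.3  -11.3]
 [-106.9  -10.    -9.6]
 [ -97.4   -6.7   -8.1]
 [ -87.1   -1.    -5. ]
 [ -78.     4.1    1.5]]
[ 1.46130273e-02 -1.19204746e-03 -8.06007417e+00]
```

The tweezers are level: plate centre, scale and heel all sit about 3 mm above the TCP. The plates' midpoint is at about (51, +1) mm in the tool frame, with a gap of about 35 mm. I'll move over the red bean and turn to about 20° so the heel stays clear of the rest's fork.

Request:
servo_tool([
  [0,0,0,-0.125,3.9],
  [1.2,0.8,0,0,3.9],
  [2.2,1.4,0,0,3.9],
  [2.4,1.6,0,0,3.9],
  [2.2,1.5,0,0,3.9],
  [1.27,0.81,0,0,3.9],
  [0,0,0,0,3.9],
  [0,0,0,0,3.9],
  [0,0,0,0,3.9],
])

```text
t: 6.68
position: [0.5391, 0.151, 0.1284]
tcp_rot: [-0.0, 0.985, 0.175, -0.0]
contact_force: [-0.1, -0.0, 0.1]
opening: 0.0391
```

```bash
cat > chk.py <<'E'
from meas import *
import sys
from scipy.spatial.transform import Rotation as Ro
def check(name,box=(100,230,240,400)):
    s=env.state(); im,d,c=snap("wrist"); save(name,im); np.savez(name+".npz",im=im,d=d)
    q=s['tcp_rot']; R=Ro.from_quat([*q[1:],q[0]]).as_matrix(); p=s['position']
    print(s['t'],p.round(4),"yaw",np.degrees(np.arctan2(R[1,0],R[0,0])).round(2),s['contact_force'].round(1),s['opening'].round(4))
    pl=[]
    for ce,st,P in brass(im,d,c,box):
        L=1000*(P-p)@R; lo,md,hi=[np.percentile(L,k,axis=0).round(1) for k in(3,50,97)]; pl.append(md); print("brass px",ce.round(1),lo,md,hi)
    h=cv2.cvtColor(im,cv2.COLOR_RGB2HSV); m=((h[:,:,0]<8)|(h[:,:,0]>172))&(h[:,:,1]>110)&(h[:,:,2]>50)
    n,l,st,ce=cv2.connectedComponentsWithStats(m.astype(np.uint8))
    for i in range(1,n):
        if st[i,4]>25:
            P,_,_=cloud(c,d,l==i); 
            if len(P)==0: continue
            L=1000*(P-p)@R
            print("red px",ce[i].round(1),st[i],"world z",np.percentile(P[:,2],[3,97]).round(4),"tool lo/med/hi",*[np.percentile(L,k,axis=0).round(1) for k in(3,50,97)])
            r=onz(c,*ce[i],.062); print("   centroid at z62 in tool",(1000*(r-p)@R).round(1),r.round(4))
E
python3 -c "
from chk import *
check('w4')"
```

```text
Traceback (most recent call last):
  File "chk.py", line 7, in check
    print(s['t'],p.round(4),"yaw",np.degrees(np.arctan2(R[1,0],R[0,0])).round(2),s['contact_force'].round(1),s['opening'].round(4))
                                                                                                             ^^^^^^^^^^^^^^^^^^
AttributeError: 'float' object has no attribute 'round'
```

View pics/w4.png

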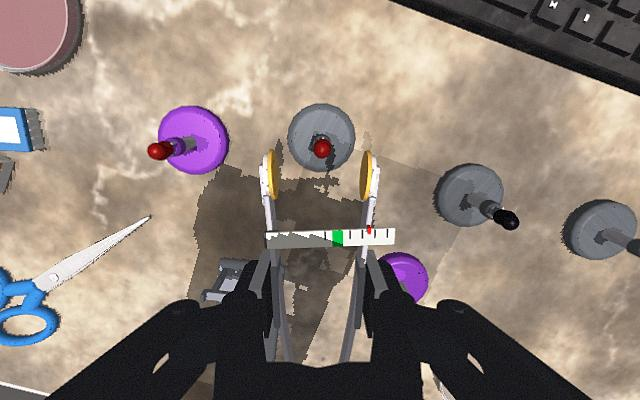

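The red bean, on its dark foot, is at (322,148) between the plates at (272,174) and (366,175). I'll compute the remaining offset.

```bash
sed -i "s/s\['opening'\].round(4)/round(s['opening'],4)/" chk.py; python3 -c "
from chk import *
check('w4')"
```

```text
6.725 [0.5391 0.151  0.1284] yaw 20.15 [ 0.1 -0.4 -0.2] 0.0391
brass px [272.9 173.3] [ 41.5 -17.6 -13.1] [ 50.4 -16.5  -7.7] [ 58.3 -16.    3.7]
brass px [365.4 174.9] [ 41.2  17.6 -13.1] [50.  18.4 -7.9] [57.9 19.8  1.7]
red px [322.  148.1] [314 139  17  20 271] world z [0.0611 0.0706] tool lo/med/hi [45.8 -1.6 57.8] [50.9  3.  60.2] [54.8  7.2 67.3]
   centroid at z62 in tool [49.9  3.  66.4] [0.587  0.1653 0.062 ]
red px [159.8 150.2] [148 141  25  19 362] world z [0.0554 0.0706] tool lo/med/hi [ 44.3 -96.9  57.8] [ 49.1 -91.8  60.9] [ 53.  -89.3  73.1]
   centroid at z62 in tool [ 48.6 -94.   66.4] [0.5523 0.256  0.062 ]
red px [368.9 228.8] [367 225   5   9  30] world z [0.1204 0.1421] tool lo/med/hi [ 21.4  19.5 -13.6] [ 30.   20.1 -12.3] [30.7 24.   8. ]
   centroid at z62 in tool [-2.1 33.6 66.4] [0.5487 0.1187 0.062 ]
```

Request:
servo_tool([
  [0,0.2,0,0,3.9],
  [0,0,1,0,3.9],
  [0,0,2,0,3.9],
  [0,0,1,0,3.9],
  [0,0,0,0,3.9],
  [0,0,0,0,3.9],
  [0,0,0,0,3.9],
])

```text
t: 7.65
position: [0.5405, 0.149, 0.0889]
tcp_rot: [0.0, 0.985, 0.175, 0.001]
contact_force: [-0.8, -0.5, -0.4]
opening: 0.039
```

```bash
python3 -c "
from chk import *
check('w5')"
```

```text
7.65 [0.5405 0.149  0.0889] yaw 20.16 [-0.8 -0.5 -0.4] 0.039
brass px [273.  173.6] [ 41.3 -17.8 -12.6] [ 50.  -16.5  -7.2] [ 58.4 -16.    3.9]
brass px [365.1 174.6] [ 41.2  17.6 -12.7] [50.1 18.3 -7.4] [57.8 19.8  1.9]
red px [317.9 160.8] [307 149  22  25 426] world z [0.0609 0.0706] tool lo/med/hi [45.1 -3.7 18.3] [50.4  0.6 20.7] [54.2  4.8 28. ]
   centroid at z62 in tool [49.2  0.5 26.9] [0.5869 0.1654 0.062 ]
red px [116.1 163.2] [ 98 152  37  23 650] world z [0.0549 0.0706] tool lo/med/hi [ 43.7 -99.2  18.3] [ 48.6 -94.1  22.3] [ 52.3 -91.9  34. ]
   centroid at z62 in tool [ 47.9 -96.4  26.9] [0.5523 0.256  0.062 ]
red px [368.9 228.8] [367 225   5   9  30] world z [0.0841 0.1021] tool lo/med/hi [ 23.   19.6 -13.1] [ 29.9  20.  -12.2] [30.6 23.1  4.9]
   centroid at z62 in tool [13.9 26.8 26.9] [0.5628 0.1287 0.062 ]
red px [429.7 372. ] [422 363  17  18 116] world z [0.0603 0.1254] tool lo/med/hi [-76.4  40.7 -36.5] [-73.3  64.8  21.2] [-13.6  68.3  28.5]
   centroid at z62 in tool [-78.3  67.6  26.8] [0.4903 0.0586 0.062 ]
```

The offset is under 0.5 mm in both axes. Lowering the plates to the bean's middle.

Request:
servo_tool([
  [0,0,0.8,0,3.9],
  [0,0,0.8,0,3.9],
  [0,0,0.8,0,3.9],
  [0,0,0.5,0,3.9],
  [0,0,0.3,0,3.9],
  [0,0,0,0,3.9],
  [0,0,0,0,3.9],
  [0,0,0,0,3.9],
])

```text
t: 8.7
position: [0.5403, 0.149, 0.0565]
tcp_rot: [0.0, 0.985, 0.175, 0.0]
contact_force: [-0.1, 0.9, -1.2]
opening: 0.0392
```

```bash
python3 -c "
from chk import *
check('w6')"
```

```text
8.7 [0.5403 0.149  0.0565] yaw 20.16 [-0.1  0.9 -1.2] 0.0392
brass px [273.  173.2] [ 41.4 -17.7 -12.9] [ 50.4 -16.5  -7.1] [ 58.5 -16.    3.7]
brass px [365.  174.3] [ 41.1  17.6 -12.7] [50.  18.3 -7.2] [57.9 19.8  2.4]
red px [318.1 175.1] [305 160  27  32 688] world z [0.0604 0.0705] tool lo/med/hi [ 45.6  -3.9 -13.9] [ 50.8   0.5 -11.6] [54.5  5.1 -3.8]
   centroid at z62 in tool [49.4  0.6 -5.4] [0.5869 0.1654 0.062 ]
red px [ 65.4 177.9] [  40  163   52   30 1181] world z [0.055  0.0703] tool lo/med/hi [ 44.  -98.9 -13.8] [ 48.9 -93.8  -9.1] [ 52.7 -91.5   1.6]
   centroid at z62 in tool [ 48.2 -96.2  -5.5] [0.5524 0.2559 0.062 ]
red px [368.9 228.8] [367 225   5   9  30] world z [0.0568 0.0698] tool lo/med/hi [ 24.8  19.6 -13.2] [ 30.   20.1 -12.2] [30.7 22.4 -0.2]
   centroid at z62 in tool [27.1 21.2 -5.4] [0.5731 0.1384 0.062 ]
red px [447.6 397.2] [441 394  14   6  58] world z [0.052  0.0562] tool lo/med/hi [-71.9  65.    0.4] [-69.4  67.5   1.8] [-68.2  70.3   4.5]
   centroid at z62 in tool [-60.9  63.6  -5.5] [0.505  0.0683 0.062 ]
```

Centred. Squeezing gently toward 30 mm, with a slight upward shift to offset the fingers' forward swing.

Request:
servo_tool([
  [0,0,-0.1,0,3.7],
  [0,0,0,0,3.6],
  [0,0,-0.05,0,3.5],
  [0,0,0,0,3.4],
  [0,0,-0.05,0,3.3],
  [0,0,0,0,3.2],
  [0,0,0,0,3.2],
  [0,0,0,0,3.2],
  [0,0,0,0,3.2],
])

```text
t: 9.88
position: [0.5402, 0.149, 0.0583]
tcp_rot: [-0.0, 0.985, 0.175, -0.0]
contact_force: [0.2, -0.4, -0.7]
opening: 0.0318
```

```bash
python3 -c "
from chk import *
check('w7')"
```

```text
9.875 [0.5402 0.149  0.0583] yaw 20.16 [ 0.2 -0.4 -0.7] 0.0318
brass px [287.2 173.3] [ 41.6 -12.  -12.5] [ 50.7 -10.9  -8.2] [ 58.4 -10.7   2.6]
brass px [352.  174.4] [ 41.   12.9 -11.7] [49.9 13.3 -7.5] [58.  14.5  2.1]
red px [318.1 173.9] [305 159  27  31 674] world z [0.0609 0.0704] tool lo/med/hi [ 45.8  -3.9 -12.1] [50.8  0.6 -9.9] [54.7  5.1 -2.6]
   centroid at z62 in tool [49.4  0.6 -3.7] [0.5868 0.1654 0.062 ]
red px [ 68.8 176.6] [  44  162   51   30 1134] world z [0.0552 0.0703] tool lo/med/hi [ 44.2 -98.7 -12. ] [ 49.1 -93.7  -7.5] [ 52.8 -91.5   3.1]
   centroid at z62 in tool [ 48.3 -96.2  -3.7] [0.5524 0.2559 0.062 ]
red px [357.5 228.2] [356 224   5   9  35] world z [0.0669 0.0706] tool lo/med/hi [ 28.   15.2 -12.3] [ 29.7  15.9 -11.3] [30.6 16.5 -8.6]
   centroid at z62 in tool [26.7 16.8 -3.7] [0.571  0.1424 0.062 ]
red px [442.8 397. ] [440 393   8   7  35] world z [0.0533 0.1058] tool lo/med/hi [-72.   41.  -47.5] [-70.4  65.4   3.1] [-13.   66.8   5. ]
   centroid at z62 in tool [-62.8  62.2  -3.7] [0.5026 0.069  0.062 ]
```

Request:
servo_tool([
  [0,-0.05,0,0,3.1],
  [0,0,0,0,3.05],
  [0,0,0,0,3.0],
  [0,0,0,0,2.98],
  [0,0,0,0,2.98],
  [0,0,0,0,2.98],
  [0,0,0,0,2.98],
])

```text
t: 10.8
position: [0.5401, 0.1494, 0.0583]
tcp_rot: [0.0, 0.985, 0.175, 0.0]
contact_force: [-0.1, 0.6, 0.2]
opening: 0.0299
```

```bash
python3 -c "
from chk import *
check('w8')
im=np.load('w8.npz')['im']; save('w8z',cv2.resize(im[140:250,245:405],None,fx=5,fy=5,interpolation=cv2.INTER_CUBIC))"
```

```text
10.8 [0.5401 0.1494 0.0583] yaw 20.15 [-0.1  0.6  0.2] 0.0299
brass px [292.3 173.7] [ 41.2 -10.1 -12.1] [50.8 -9.  -8.4] [58.3 -8.6  2. ]
brass px [347.5 174.1] [ 40.9  11.2 -11.8] [50.7 11.5 -7.7] [57.9 12.7  1.5]
red px [319.5 173.8] [306 159  28  31 674] world z [0.0603 0.0706] tool lo/med/hi [ 45.5  -3.2 -12.2] [50.8  0.9 -9.8] [54.6  5.5 -2. ]
   centroid at z62 in tool [49.4  1.1 -3.7] [0.5869 0.1654 0.062 ]
red px [ 70.1 176.5] [  45  161   51   31 1134] world z [0.055  0.0703] tool lo/med/hi [ 44.2 -98.1 -11.9] [ 49.  -93.2  -7.3] [ 52.7 -91.    3.3]
   centroid at z62 in tool [ 48.3 -95.7  -3.7] [0.5524 0.256  0.062 ]
red px [353.5 228.3] [352 224   5   9  35] world z [0.0651 0.0707] tool lo/med/hi [ 27.4  13.7 -12.4] [ 29.7  14.3 -11.1] [30.7 15.1 -6.8]
   centroid at z62 in tool [26.6 15.2 -3.7] [0.5703 0.1444 0.062 ]
```

View pics/w8z.png

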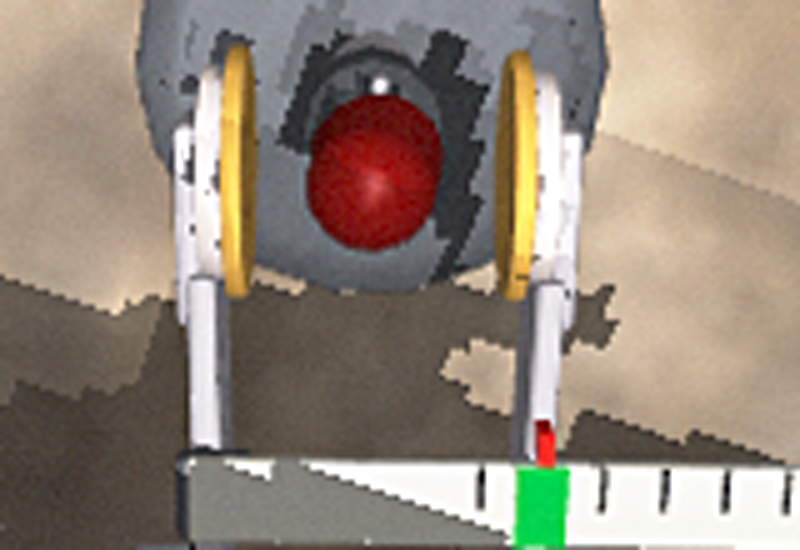

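The needle stands on the green mark (545 against a mark centre of 542 in the crop). The bean is centred at 375 between the inner faces at 257 and 497, which also shows it isn't touching either plate. Holding for the reading.

Request:
servo_tool([
  [0,0,0,0,2.98],
  [0,0,0,0,2.98],
  [0,0,0,0,2.98],
  [0,0,0,0,2.98],
  [0,0,0,0,2.98],
  [0,0,0,0,2.98],
  [0,0,0,0,2.98],
  [0,0,0,0,2.98],
  [0,0,0,0,2.98],
  [0,0,0,0,2.98],
])

```text
t: 12.1
position: [0.54, 0.1494, 0.0583]
tcp_rot: [-0.0, 0.985, 0.175, -0.0]
contact_force: [-0.2, -0.8, -0.7]
opening: 0.0298
```

Request:
servo_tool([
  [0,0,0,0,2.98],
  [0,0,0,0,2.98],
  [0,0,0,0,2.98],
  [0,0,0,0,2.98],
  [0,0,0,0,2.98],
  [0,0,0,0,2.98],
  [0,0,0,0,2.98],
  [0,0,0,0,2.98],
  [0,0,0,0,2.98],
  [0,0,0,0,2.98],
])

```text
t: 13.35
position: [0.54, 0.1494, 0.0583]
tcp_rot: [-0.0, 0.985, 0.175, -0.0]
contact_force: [-0.4, 0.2, 0.1]
opening: 0.0297
```

Request:
servo_tool([
  [0,0,0,0,2.98],
  [0,0,0,0,2.98],
  [0,0,0,0,2.98],
  [0,0,0,0,2.98],
  [0,0,0,0,2.98],
  [0,0,0,0,2.98],
  [0,0,0,0,2.98],
  [0,0,0,0,2.98],
  [0,0,0,0,2.98],
  [0,0,0,0,2.98],
])

```text
t: 14.6
position: [0.54, 0.1494, 0.0583]
tcp_rot: [0.0, 0.985, 0.175, -0.0]
contact_force: [0.1, -0.1, -0.2]
opening: 0.0299
```

Request:
servo_tool([
  [0,0,0,0,2.98],
  [0,0,0,0,2.98],
  [0,0,0,0,2.98],
  [0,0,0,0,2.98],
  [0,0,0,0,2.98],
  [0,0,0,0,2.98],
  [0,0,0,0,2.98],
  [0,0,0,0,2.98],
])

```text
t: 15.6
position: [0.54, 0.1494, 0.0583]
tcp_rot: [-0.0, 0.985, 0.175, -0.0]
contact_force: [0.3, -0.0, -0.5]
opening: 0.0303
```

```bash
python3 -c "
from chk import *
check('w9')
h=np.load('w9.npz')['im'].astype(int); m=(h[:,:,1]>150)&(h[:,:,0]<90)&(h[:,:,2]<120); m[:220]=0;m[255:]=0
print('mark u',np.nonzero(m)[1].min(),np.nonzero(m)[1].max())"
```

```text
15.6 [0.54   0.1494 0.0583] yaw 20.15 [ 0.3 -0.  -0.5] 0.0303
brass px [292.3 173.6] [ 41.3 -10.1 -12.2] [50.8 -9.  -8.8] [58.3 -8.7  2. ]
brass px [347.5 174.6] [ 41.   11.2 -11.8] [50.2 11.5 -7.7] [57.9 12.8  1.7]
red px [319.5 173.8] [307 159  27  31 676] world z [0.0601 0.0705] tool lo/med/hi [ 45.5  -3.2 -12.2] [50.9  0.9 -9.9] [54.7  5.5 -1.8]
   centroid at z62 in tool [49.5  1.1 -3.7] [0.5869 0.1654 0.062 ]
red px [ 70.1 176.5] [  45  161   51   30 1131] world z [0.0549 0.0703] tool lo/med/hi [ 44.3 -98.2 -12. ] [ 49.1 -93.2  -7.5] [ 52.7 -91.    3.4]
   centroid at z62 in tool [ 48.4 -95.7  -3.7] [0.5524 0.2559 0.062 ]
red px [353.4 228.2] [352 224   4   9  34] world z [0.0665 0.0705] tool lo/med/hi [ 28.2  13.7 -12.2] [ 29.8  14.3 -11.2] [30.6 14.9 -8.2]
   centroid at z62 in tool [26.7 15.1 -3.7] [0.5703 0.1444 0.062 ]
mark u 348 358
```

```bash
python3 -c "
from rig import order
print(order.finish_job())"
```

```text
the job is handed in; nothing more can be done
None
```

I lifted the tweezers off the rest partly squeezed (39 mm over the pads) and brought them down level over the red bean. I then squeezed them to 29.8 mm over the pads, held that for about 4.8 s, and handed the job in at about 15.6 s still holding.

**Last checks:**
- **Needle:** it stood on the green mark, at pixel 353.4 with the mark spanning 348–358.
- **Steadiness:** the gap did not change during the hold, and contact forces stayed below about 1 N.
- **Bean:** it was centred between the plates to within about 0.5 mm, with roughly 4 mm free on each side. The plates were level with it to within about 1 mm, and its measured position stayed the same throughout.
- **Other mounts:** the path kept well clear of the white and black mounts and the purple look-alikes. I did not measure the white and black mounts again at the end.

**One small disagreement:** depth at the middle of the brass gave a gap of about 20.5 mm rather than exactly 20. That is within the mark's ±2.5 mm.

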